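Draw the work light's arm out to the next hole

TASK

The battery work light should reach further over the worktop: squeeze the snap button on its arm in flush, draw the lamp end out slowly and feel for the next hole, so that the button clicks fully out again and is never wrenched against the edge of a hole. Also press the lamp head down until it lies level against its stop, so that it shines straight down. Leave the padlock, the mug and the roll of tape undisturbed.

Things in the scene. Friction and masses are not known exactly. Their poses are not given: they have to be found in the camera images.
- work_light: battery work light on a heavy stand that stays put: grey foot plate 150 x 210 mm, steel post, black clamp head, battery block behind the post at +y (up to z 200 mm). Its telescoping arm runs level from the post along this frame's -y, axis at z 165 mm: fixed inner tube, then a sliding sleeve that carries the lamp. Origin on the worktop under the post
- light_arm (a joint): how far the sleeve (25 mm square aluminium tube, 238 mm long, starts 42 mm from the post) is drawn out along the stand's -y axis, m; 0 = the hole that holds the button at the start; travel -0.015 to 0.075. Sliding friction 6 N; it stays where left. Holes 10.5 mm wide, drilled by hand 35 to 60 mm apart, not evenly; the next one, empty, is on the post's side of the button
- button_tip (a point): tip of the snap button, a brass pin 9 mm across with a bevelled nose, fixed along the arm: it sits in the inner tube 160 mm from the post, at z 165 mm, and pokes through a hole of the sleeve, 5 mm proud of its face on the stand's -x side. It can be pinched flush between a gripper pad and the sleeve's other side; the pads grip the sleeve too
- snap_button (a joint): how far the button is pressed in (towards the stand's +x), m: 0 = fully out, 0.005 = flush, 0.0065 = under the sleeve's wall. Spring 1.5 N out, 3 N flush. Not flush, it locks the sleeve (0.75 mm of play); flush, a pull of 10 to 15 N makes the hole's edge ride over its bevelled nose; the wall then keeps it down until a hole is centred over it to 1 mm
- lamp_head (a joint): angle by which the lamp head (black and orange LED panel 94 mm wide, 98 mm long, 28 mm thick, fins on top) is tipped up from level, rad; 0 = level against its stop, 0.85 = most; level, its fins' top is at z 180 mm. Stiff hinge across the arm's end, at z 165 mm, 300 mm from the post plus light_arm; it stays where left, 2 to 3 N down at lamp_rim moves it
- lamp_rim (a point): middle of the top of the orange rim at the lamp's outer end, 109 mm from the hinge; pressed down anywhere on its top, the lamp turns down
- padlock: brass padlock lying flat, 65 x 44 x 14 mm; origin on the worktop under the body's shackle end
- mug_tea: white mug with a blue pattern, 82 x 117 x 91 mm with its handle, upright; origin on the worktop
- tape_roll: roll of yellowish masking tape lying flat, 104 mm across, 25 mm high; origin on the worktop at its middle

How it is judged:
By the outcome, as a careful person would: the job done as asked, in the order asked, and still so for the second after the job is handed in, with the robot touching nothing.
It also fails if it takes over 51 s, if anything falls off the work surface, if the arm or the gripper's body presses on something with over 40 N, if the wrist force passes 120 N, or if a joint passes its speed limit or range.

ROBOT

A 7-joint arm with a two-finger parallel gripper is mounted at the origin on a cart in front of the work surface, level with it; the furniture and walls round the work are solid. World frame = base frame: x ahead of the robot, y to its left, z up, the work surface at z = 0. Lengths are in m, angles in rad, forces in N, time in s.
With the tool pointing down it reaches from about 0.4 to 0.875 m from the base axis. Payload 4.4 kg.
Tool frame: the origin (TCP) lies midway between the tips of the shut fingers; the grasp point (between the pads) lies 19 mm behind it (env.grasp_offset is the distance from the TCP to the grasp point, in m); z points along the fingers, y is the line along which they close (so a half turn about z gives the same grasp; the last joint's range is limited). The gripper opens to 85 mm and grips with 20 to 120 N. Pads are 22 mm wide; open, the fingers measure 114 mm over their backs; the gripper's body (76 mm by 85 mm) begins 54 mm behind the grasp point. The pads swing forward as they close: fully open they stand 13 mm farther back than shut.
Start: joints at [-1.375, 0.628, 0.038, 1.517, -0.027, 0.996, -0.02], TCP at [0.168, 0.628, 0.231] pointing down, gripper open.
Joint ranges: [-3.06, 3.06], [-0.37, 2.12], [-1.25, 1.32], [0.18, 2.47], [-1.1, 4.24], [0.23, 1.98], [-2.94, 2.94]. Speed limits (rad/s): [2.57, 2.57, 3.14, 3.14, 3.14, 3.14, 3.14].

INTERFACE

Orientations are given as [roll, pitch, yaw] about the fixed x, y, z axes, in that order (R = Rz(yaw) Ry(pitch) Rx(roll)).
In Python, from workcell import env, imaging, workorder gives the robot as it stands.
- The arm moves only by the shell command python3 -m jog 'ROWS'. ROWS is JSON, a list of rows, each a list of 5 numbers: the finger opening in m, from 0 to 0.0854, then the shift along the tool's x, y, z in m, then the turn about the tool's z in degrees. A call has 1 to 20 rows; each row is the pose to reach, as a shift and turn from the pose commanded when the call began, along the tool's axes at that moment; what a row does not reach only later rows make up. A row lasts 1/10 s, in which the tool goes at most 50 mm and 8.59 degrees, less where a joint would pass 70% of its speed; a pose out of reach is approached as far as the arm can. A call with a gripper value outside its range is refused whole. The fingers move at their own pace and stop on an object; the grip force is fixed at half the most. Time passes only in rows, so rows that repeat a pose let the fingers close. It gives the time, the measured TCP pose, the force, the opening and the grip force at its end, in the units of the state.
- env.observe(): the state, without advancing time (a new reading comes with each control period).
- imaging.camera(name): name is "scene" or "side" or "wrist"; returns a dict with "frame" (384x512x3 uint8, red, green, blue), "vfov" (degrees; the focal length in pixels is half the picture's height over the tangent of half this angle, whatever the lens; pixels are square), "cx", "cy" (the principal point, pixels), "rvec" (rotation vector, rad) and "tvec" (3), from world to camera coordinates, as OpenCV has them; the wrist camera has in their place "tool_from_camera" (4x4, takes a point from camera to tool coordinates, whose origin is the TCP and whose axes are the flange's). Camera axes: x right, y down, z forward; pixel columns grow to the right and rows downward; lengths in m; the calibration is good to about 2 mm. A picture is of the moment at which its call begins: read the wrist's pose just before it. There is no depth.
- workorder.job_done(): hands the job in; it is judged then, once.
The state is a dict: "time": time; "qpos": joint angles; "dq": joint speeds; "joint_torque": joint torques, N m; "ee_pos": TCP position; "ee_rot": TCP orientation; "wrist_force": force on the tool from outside, world axes, zero at the start; "moment": the same for the moment, N m; "opening": finger opening in m; "grip_force": force on a finger pad.
Only numpy, scipy, OpenCV 4.12 (cv2) and the standard library are available. Lean on these libraries where they do the work, as an engineer would, in place of code of your own. Each camera call takes 0.05 s, during which the arm holds its last target. There are 200 camera calls.

## Working session

There is one attempt and no reset: what is moved stays moved. The work goes in short steps, Python scripts to look and compute and a shell command to move; the robot and the scene stay as the last step left them, time stands still between calls to the robot, and variables do not carry over. Pictures are saved under pics/ and viewed, at most 10 in all, crops included, and the job is handed in when it is done.

```bash
mkdir -p pics; cat > h.py <<'E'
import numpy as np, cv2, json
from workcell import env, imaging, workorder
def snap(n,fn):
    s=env.observe(); c=imaging.camera(n)
    cv2.imwrite('pics/'+fn,cv2.cvtColor(c['frame'],cv2.COLOR_RGB2BGR))
    d={k:np.array(v).tolist() for k,v in c.items() if k!='frame'}
    d['ee_pos']=list(map(float,s['ee_pos']));d['ee_rot']=list(map(float,s['ee_rot']))
    json.dump(d,open('pics/'+fn+'.json','w'));return d
def Rrpy(r):
    from scipy.spatial.transform import Rotation as R
    return R.from_euler('xyz',r).as_matrix()
def P(fn):
    d=json.load(open('pics/'+fn+'.json'));f=192/np.tan(np.radians(d['vfov'])/2)
    K=np.array([[f,0,d['cx']],[0,f,d['cy']],[0,0,1]])
    if 'rvec' in d: R=cv2.Rodrigues(np.array(d['rvec']))[0];t=np.array(d['tvec']).ravel()
    else:
        T=np.eye(4);T[:3,:3]=Rrpy(d['ee_rot']);T[:3,3]=d['ee_pos']
        M=np.linalg.inv(T@np.array(d['tool_from_camera']));R=M[:3,:3];t=M[:3,3]
    return K,R,t
def tri(obs):
    A=[]
    for fn,(u,v) in obs:
        K,R,t=P(fn);p=K@np.c_[R,t];A+=[u*p[2]-p[0],v*p[2]-p[1]]
    A=np.array(A);return np.linalg.lstsq(A[:,:3],-A[:,3],rcond=None)[0]
def onz(fn,uv,z):
    K,R,t=P(fn);c=-R.T@t;d=R.T@np.linalg.inv(K)@np.array([*uv,1]);return c+d*(z-c[2])/d[2]
def proj(fn,X):
    K,R,t=P(fn);q=K@(R@np.array(X)+t);return q[:2]/q[2]
E
python3 - <<'E'
from h import *
a=snap('scene','s0.png');snap('side','d0.png');w=snap('wrist','w0.png')
im=[cv2.imread('pics/'+n) for n in('s0.png','d0.png')]
print(env.observe())
for n in('s0.png','d0.png'):
    K,R,t=P(n);print(n,-R.T@t,R[2])
print(w)
E
```

```text
{'time': 0.15, 'qpos': array([-1.37479217,  0.62915829,  0.03845932,  1.51809858, -0.02701561,
        0.99631123, -0.02001138]), 'dq': array([ 0.00062048, -0.00186989,  0.00070555, -0.00314432, -0.00031053,
        0.00041325,  0.000474  ]), 'joint_torque': array([ 1.95896711e-03, -5.63802266e+01,  1.22757040e+00, -1.93657994e+01,
        1.09693329e-02,  7.19395393e-03, -9.76957011e-06]), 'ee_pos': array([0.16808577, 0.62741511, 0.23059729]), 'ee_rot': array([-3.14013516e+00,  8.37647859e-07,  2.87976068e+00]), 'wrist_force': array([0.27071006, 0.16474588, 0.04676623]), 'moment': array([ 0.04092758,  0.05932919, -0.01543417]), 'grip_force': 0.0, 'opening': 0.08539756497855074}
s0.png [ 0.03418052 -0.32275875  0.87562847] [ 0.55872833  0.30880022 -0.76971753]
d0.png [0.47978594 0.74400225 0.62560019] [ 0.10068523 -0.82957665 -0.54924044]
{'vfov': 63.580677899945016, 'cx': 257.4568985243244, 'cy': 197.43451159699973, 'tool_from_camera': [[0.00035118150159574145, -0.9517620462046938, -0.306836901424528, 0.07816885060470116], [0.9999999381554483, 0.0003284141597434766, 0.00012583019518692755, -0.00021438090856162884], [-1.8990820885785873e-05, -0.30683692663757445, 0.9517621026763751, -0.1432249991855015], [0.0, 0.0, 0.0, 1.0]], 'ee_pos': [0.16805068954756927, 0.6273303034813583, 0.23049071646277575], 'ee_rot': [-3.139902567949979, 7.829715728435716e-06, 2.8797958800886585]}
```

View pics/s0.png

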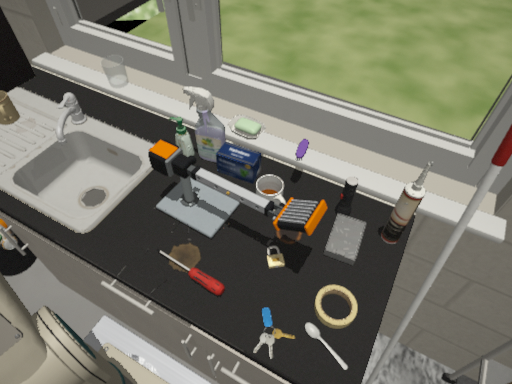

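View pics/d0.png

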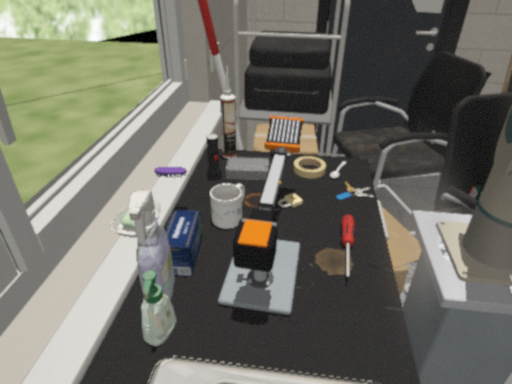

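The scene picture shows the light with its post near (190,185), its arm running right to the orange lamp at (300,215), the mug behind the arm at (270,190), the padlock at (275,257) and the tape at (336,306). The side picture shows the arm from (262,215) to (280,155). I'll zoom in on both in one picture.

```bash
python3 - <<'E'
from h import *
a=cv2.imread('pics/s0.png')[130:250,140:340];b=cv2.imread('pics/d0.png')[110:310,200:310]
A=cv2.resize(a,None,fx=2.7,fy=2.7,interpolation=cv2.INTER_CUBIC);A=A[:, :]
b=cv2.resize(b,None,fx=2.35,fy=2.35,interpolation=cv2.INTER_CUBIC)
c=np.zeros((600,800,3),np.uint8);c[:A.shape[0],:540]=A;c[:b.shape[0],541:541+b.shape[1]]=b[:, :259]
cv2.imwrite('pics/c1.png',c)
E
```

```text
(no output)
```

View pics/c1.png

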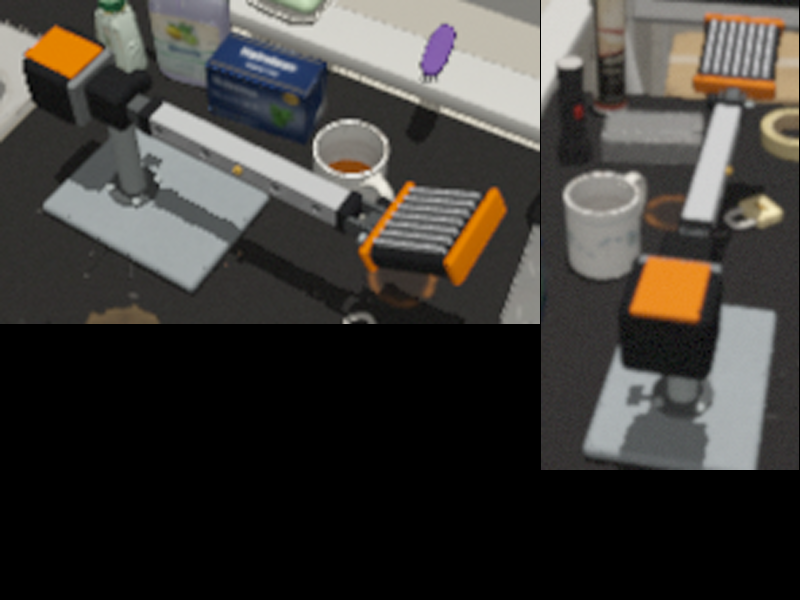

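The crop shows the brass button at scene (228,193) and side (280,183). The top face of the sleeve runs from scene (198,172) to (268.5,206) and from side (268,204) to (279.6,154).

```bash
python3 - <<'E'
from h import *
S=lambda u,v:('s0.png',(140+u/2.7,130+v/2.7)); D=lambda u,v:('d0.png',(200+(u-541)/2.35,110+v/2.35))
b=tri([S(237,170),D(730,171)]);n=tri([S(157,114),D(701,220)]);f=tri([S(347,206),D(728,104)])
r=tri([S(487,230),D(745,18)])
print('btn',b,'near',n,'far',f,'len',np.linalg.norm(f-n),'rim',r)
print('z-plane',[onz(*x,.1775) for x in (S(157,114),D(701,220),S(347,206),D(728,104))])
d=f-n;print('dir deg',np.degrees(np.arctan2(d[1],d[0])))
for nme,x in(('pad',S(345,320)),('tape',('s0.png',(336,307)))):print(nme,onz(*x,.0))
# mug top
m=tri([S(351,155),D(603,195)]);print('mugtop',m)
E
```

```text
btn [0.51678165 0.01549587 0.16395957] near [0.53381083 0.11704183 0.17462238] far [ 0.52612504 -0.09965897  0.17418297] len 0.2168375007309272 rim [ 0.52162468 -0.22837959  0.22276021]
z-plane [array([0.53154732, 0.11522894, 0.1775    ]), array([0.5336143 , 0.12089935, 0.1775    ]), array([ 0.52138341, -0.10058635,  0.1775    ]), array([ 0.5274137, -0.0956221,  0.1775   ])]
dir deg -92.0312748102056
pad [ 0.51142133 -0.11095629  0.        ]
tape [ 0.44490099 -0.33858417  0.        ]
mugtop [ 0.6548488  -0.04194191  0.08144257]
```

```bash
python3 -m jog '[[0.085,-0.014,-0.014,-0.02,2],[0.085,-0.042,-0.041,-0.04,6.5],[0.085,-0.070,-0.068,-0.04,11],[0.085,-0.098,-0.095,-0.04,15],[0.085,-0.126,-0.122,-0.04,19],[0.085,-0.154,-0.149,-0.04,23.5],[0.085,-0.182,-0.176,-0.04,28],[0.085,-0.21,-0.204,-0.04,32],[0.085,-0.238,-0.231,-0.04,36],[0.085,-0.266,-0.258,-0.04,40.5],[0.085,-0.294,-0.285,-0.04,45],[0.085,-0.322,-0.312,-0.04,49],[0.085,-0.35,-0.339,-0.04,53],[0.085,-0.378,-0.366,-0.04,57.5],[0.085,-0.406,-0.393,-0.04,62],[0.085,-0.434,-0.42,-0.04,66],[0.085,-0.462,-0.447,-0.04,70],[0.085,-0.49,-0.475,-0.04,74],[0.085,-0.512,-0.496,-0.04,77.3],[0.085,-0.512,-0.496,-0.04,77.3]]'
python3 - <<'E'
from h import *
snap('wrist','w1.png')
a=cv2.imread('pics/w1.png');cv2.imwrite('pics/w1b.png',cv2.resize(a,(800,600),interpolation=cv2.INTER_CUBIC))
E
```

```text
time: 2.15
ee_pos: [0.536, 0.0111, 0.2714]
ee_rot: [3.14, 0.003, 1.523]
wrist_force: [-0.9, 0.2, -0.2]
opening: 0.085
grip_force: 0.0
```

View pics/w1b.png

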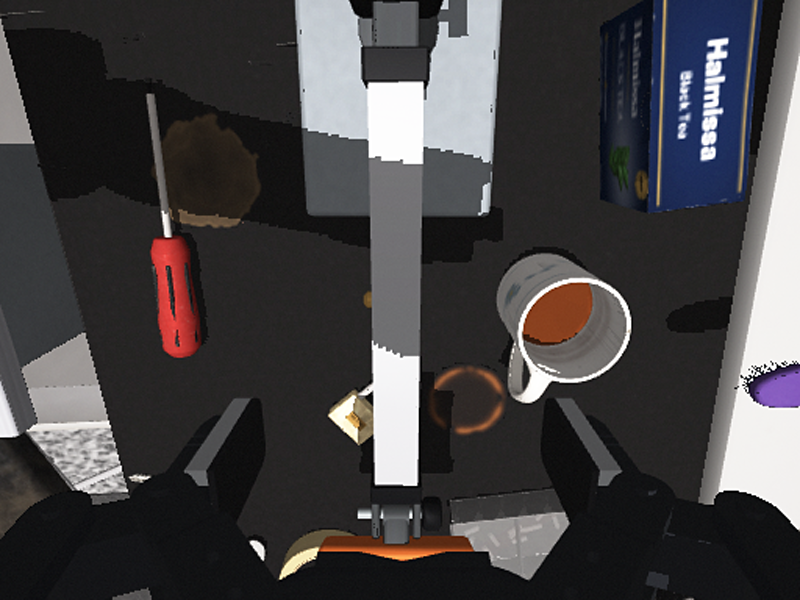

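The wrist view shows the button at (368,299), the post end of the sleeve at (396,82) and its far end at (397.5,486), in the 1.5625x picture. The mug is well to the side.

```bash
python3 - <<'E'
from h import *
k=1.5625;W=lambda u,v:('w1.png',(u/k,v/k))
n=onz(*W(396,82),.1775);f=onz(*W(397.5,486),.1775);b=onz(*W(367,299),.165)
print(n,f,np.linalg.norm(f-n),np.degrees(np.arctan2(*(f-n)[[1,0]])),'btn',b)
print('tri',tri([('s0.png',(227.8,193)),('d0.png',(280.4,182.8)),W(367,299)]))
d=json.load(open('pics/w1.png.json'));print(d['ee_pos'],np.degrees(d['ee_rot']))
# hole candidates: profile along sleeve -x face in scene image
b=np.array([b[0]+.004,b[1],.165]);u=(f-n)/np.linalg.norm(f-n)
im=cv2.imread('pics/s0.png',0).astype(np.float32)
for dy in np.arange(-60,80,2.5):
    p=proj('s0.png',b-u*dy/1000); print(dy,p.round(1),int(cv2.getRectSubPix(im,(1,1),tuple(map(float,p)))[0,0]),end=' | ')
E
```

```text
[0.53900665 0.11904044 0.1775    ] [ 0.52873471 -0.09627814  0.1775    ] 0.2155634467707777 -92.73126880026949 btn [0.51784246 0.01485296 0.165     ]
tri [0.51708348 0.01509418 0.16373637]
[0.5360258175687924, 0.011101791965696611, 0.2713773098162483] [179.88940948   0.19267967  87.24574863]
-60.0 [248.4 201.5] 102 | -57.5 [247.5 201.1] 102 | -55.0 [246.7 200.6] 103 | -52.5 [245.9 200.2] 104 | -50.0 [245.  199.8] 107 | -47.5 [244.2 199.4] 104 | -45.0 [243.4 199. ] 95 | -42.5 [242.6 198.6] 86 | -40.0 [241.7 198.2] 83 | -37.5 [240.9 197.8] 81 | -35.0 [240.1 197.4] 92 | -32.5 [239.3 197. ] 100 | -30.0 [238.4 196.6] 102 | -27.5 [237.6 196.2] 101 | -25.0 [236.8 195.8] 101 | -22.5 [236.  195.4] 101 | -20.0 [235.2 195. ] 102 | -17.5 [234.4 194.6] 102 | -15.0 [233.6 194.2] 104 | -12.5 [232.7 193.8] 105 | -10.0 [231.9 193.4] 106 | -7.5 [231.1 193. ] 106 | -5.0 [230.3 192.6] 105 | -2.5 [229.5 192.2] 114 | 0.0 [228.7 191.8] 131 | 2.5 [227.9 191.4] 142 | 5.0 [227.1 191. ] 132 | 7.5 [226.3 190.6] 111 | 10.0 [225.5 190.3] 102 | 12.5 [224.7 189.9] 102 | 15.0 [223.9 189.5] 101 | 17.5 [223.1 189.1] 101 | 20.0 [222.4 188.7] 103 | 22.5 [221.6 188.3] 103 | 25.0 [220.8 187.9] 105 | 27.5 [220.  187.5] 105 | 30.0 [219.2 187.2] 105 | 32.5 [218.4 186.8] 105 | 35.0 [217.6 186.4] 97 | 37.5 [216.9 186. ] 86 | 40.0 [216.1 185.6] 76 | 42.5 [215.3 185.2] 81 | 45.0 [214.5 184.9] 87 | 47.5 [213.7 184.5] 95 | 50.0 [213.  184.1] 101 | 52.5 [212.2 183.7] 102 | 55.0 [211.4 183.3] 101 | 57.5 [210.7 183. ] 101 | 60.0 [209.9 182.6] 102 | 62.5 [209.1 182.2] 105 | 65.0 [208.4 181.8] 107 | 67.5 [207.6 181.5] 106 | 70.0 [206.8 181.1] 106 | 72.5 [206.1 180.7] 105 | 75.0 [205.3 180.3] 105 | 77.5 [204.6 180. ] 107 |
```

```bash
python3 -m jog '[[0.085,0.0036,-0.0022,0.03,0],[0.085,0.0036,-0.0022,0.06,0],[0.085,0.0036,-0.0022,0.09,0],[0.07,0.0036,-0.0022,0.115,0],[0.06,0.0036,-0.0022,0.127,0],[0.05,0.0036,-0.0022,0.127,0],[0.04,0.0036,-0.0022,0.127,0],[0.036,0.0036,-0.0022,0.127,0],[0.036,0.0036,-0.0022,0.127,0],[0.036,0.0036,-0.0022,0.127,0]]'
python3 - <<'E'
from h import *
d=snap('wrist','w2.png');print(d['ee_pos'],np.degrees(d['ee_rot']))
a=cv2.imread('pics/w2.png')[100:384,100:412];cv2.imwrite('pics/w2b.png',cv2.resize(a,None,fx=2,fy=2,interpolation=cv2.INTER_CUBIC))
E
```

```text
time: 3.2
ee_pos: [0.5328, 0.02, 0.1451]
ee_rot: [3.14, -0.0, 1.531]
wrist_force: [-0.4, -0.3, -0.4]
opening: 0.0361
grip_force: 0.0
[0.5328012028462653, 0.020036514431716137, 0.14509300920935644] [ 1.79916270e+02 -2.23896033e-02  8.77057302e+01]
```

View pics/w2b.png

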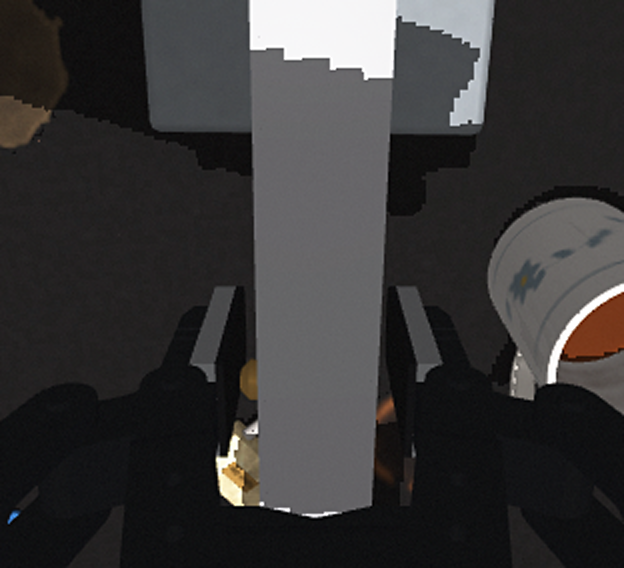

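The close view shows the button at crop (248,378) and the sleeve sitting centrally between the pads. The left pad's front edge is near row 290. The sleeve's centre line runs from (322,50) to (317,505).

```bash
python3 - <<'E'
from h import *
W=lambda u,v:('w2.png',(100+u/2,100+v/2))
b=onz(*W(248,378),.165);n=onz(*W(322,60),.1775);f=onz(*W(317,490),.1775)
d=json.load(open('pics/w2.png.json'));s=env.observe();e=s['ee_pos'];yaw=s['ee_rot'][2]
t=np.array([np.cos(yaw),np.sin(yaw)]);q=np.array([np.sin(yaw),-np.cos(yaw)])
u=(f-n)/np.linalg.norm(f-n);print(e,np.degrees(yaw),'btn',b,'arm deg',np.degrees(np.arctan2(u[1],u[0]))+180)
c=n+u*((n[1]-b[1])/-u[1]);print('axis at btn',c)
print('btn in tool x',(b-e)[:2]@t,'axis in tool y',(c-e)[:2]@q)
print('scene-button tool x',(np.array([.517,.0151])-e[:2])@t)
E
```

```text
[0.53268282 0.01999185 0.14491473] 87.70326460087016 btn [0.5175784  0.01476156 0.165     ] arm deg 87.24821350733535
axis at btn [0.53368529 0.01476156 0.1775    ]
btn in tool x -0.00583139271146938 axis in tool y 0.0012112728435869499
scene-button tool x -0.005516408559424608
```

```bash
python3 -m jog '[[0.036,-0.003,0.001,0,0.4],[0.036,-0.0055,0.001,0,0.4],[0.036,-0.0055,0.001,0,0.4],[0.032,-0.0055,0.001,0,0.4],[0.03,-0.0055,0.001,0,0.4],[0.028,-0.0055,0.001,0,0.4],[0.026,-0.0055,0.001,0,0.4],[0.022,-0.0055,0.001,0,0.4],[0.02,-0.0055,0.001,0,0.4],[0.02,-0.0055,0.001,0,0.4],[0.02,-0.0055,0.001,0,0.4]]'
```

```text
time: 4.35
ee_pos: [0.5328, 0.0143, 0.1443]
ee_rot: [-3.141, -0.0, 1.523]
wrist_force: [-3.7, -0.8, 4.0]
opening: 0.0243
grip_force: 59.0
```

```bash
python3 -m jog '[[0.02,-0.001,0,0,0],[0.02,-0.002,0,0,0],[0.02,-0.003,0,0,0],[0.02,-0.004,0,0,0]]'; python3 -m jog '[[0.02,-0.001,0,0,0],[0.02,-0.002,0,0,0],[0.02,-0.003,0,0,0],[0.02,-0.004,0,0,0],[0.02,-0.005,0,0,0],[0.02,-0.006,0,0,0],[0.02,-0.007,0,0,0],[0.02,-0.008,0,0,0]]'
```

```text
time: 4.75
ee_pos: [0.5328, 0.0141, 0.1443]
ee_rot: [-3.141, -0.005, 1.525]
wrist_force: [-3.8, 8.0, 6.2]
opening: 0.0241
grip_force: 59.4
time: 5.55
ee_pos: [0.5324, 0.0067, 0.1443]
ee_rot: [-3.141, -0.005, 1.526]
wrist_force: [-5.0, 7.5, 5.3]
opening: 0.0244
grip_force: 59.0
```

```bash
python3 -m jog '[[0.02,-0.002,0,0,0],[0.02,-0.004,0,0,0],[0.02,-0.006,0,0,0],[0.02,-0.008,0,0,0],[0.02,-0.01,0,0,0],[0.02,-0.012,0,0,0],[0.02,-0.0135,0,0,0],[0.02,-0.015,0,0,0],[0.02,-0.0165,0,0,0],[0.02,-0.018,0,0,0],[0.02,-0.019,0,0,0],[0.02,-0.02,0,0,0]]'
```

```text
time: 6.75
ee_pos: [0.5314, -0.0137, 0.1443]
ee_rot: [-3.14, -0.005, 1.526]
wrist_force: [-4.4, 8.1, 5.9]
opening: 0.0241
grip_force: 59.1
```

```bash
python3 -m jog '[[0.02,-0.001,0,0,0],[0.02,-0.002,0,0,0],[0.02,-0.003,0,0,0],[0.02,-0.0035,0,0,0],[0.02,-0.004,0,0,0],[0.02,-0.0045,0,0,0],[0.02,-0.005,0,0,0],[0.02,-0.0055,0,0,0]]'; for i in 1 2; do python3 -m jog '[[0.02,-0.0003,0,0,0],[0.02,-0.0006,0,0,0],[0.02,-0.0009,0,0,0],[0.02,-0.0012,0,0,0],[0.02,-0.0015,0,0,0]]'; done
```

```text
time: 7.55
ee_pos: [0.5311, -0.0191, 0.1443]
ee_rot: [-3.14, -0.005, 1.526]
wrist_force: [-4.5, 9.1, 7.1]
opening: 0.0244
grip_force: 59.1
time: 8.05
ee_pos: [0.531, -0.0206, 0.1444]
ee_rot: [-3.14, -0.005, 1.526]
wrist_force: [-4.4, 8.3, 7.0]
opening: 0.024
grip_force: 59.1
time: 8.55
ee_pos: [0.5309, -0.0233, 0.1443]
ee_rot: [-3.14, -0.003, 1.525]
wrist_force: [-5.3, 4.7, 5.8]
opening: 0.0245
grip_force: 59.0
```

```bash
python3 -m jog '[[0.02,-0.0003,0,0,0],[0.02,-0.0006,0,0,0],[0.02,-0.0009,0,0,0]]';  python3 -m jog '[[0.02,-0.0003,0,0,0],[0.02,-0.0006,0,0,0],[0.02,-0.0009,0,0,0]]'
python3 - <<'E'
from h import *
snap('scene','s1.png');a=cv2.imread('pics/s1.png')[150:230,180:290]
cv2.imwrite('pics/s1b.png',cv2.resize(a,None,fx=6,fy=6,interpolation=cv2.INTER_CUBIC))
E
```

```text
time: 8.85
ee_pos: [0.5309, -0.024, 0.1444]
ee_rot: [-3.14, -0.004, 1.525]
wrist_force: [-5.1, 7.1, 5.9]
opening: 0.0247
grip_force: 59.0
time: 9.15
ee_pos: [0.5308, -0.0248, 0.1443]
ee_rot: [-3.14, -0.004, 1.525]
wrist_force: [-4.3, 6.2, 6.1]
opening: 0.024
grip_force: 59.0
```

View pics/s1b.png

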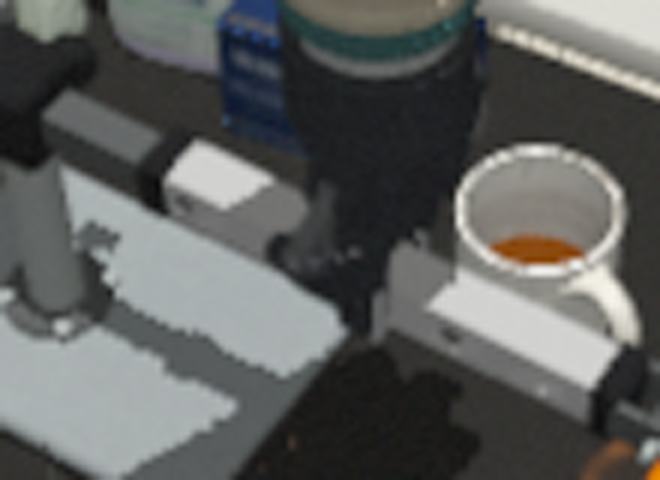

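The picture shows the sleeve drawn out. The gripper hides the place where the button sits. The sleeve is still sliding at the friction force, so I'll keep creeping.

```bash
for i in 1 2; do python3 -m jog '[[0.02,-0.0003,0,0,0],[0.02,-0.0006,0,0,0],[0.02,-0.0008,0,0,0]]' | grep -E 'pos|wrist'; done
```

```text
ee_pos: [0.5308, -0.0255, 0.1443]
wrist_force: [-5.3, 6.7, 6.6]
ee_pos: [0.5308, -0.0257, 0.1443]
wrist_force: [-5.5, 8.0, 6.5]
```

```bash
for i in 1 2; do python3 -m jog '[[0.02,-0.0003,0,0,0],[0.02,-0.0006,0,0,0],[0.02,-0.0008,0,0,0]]' | grep -E 'pos|wrist'; done
```

```text
ee_pos: [0.5307, -0.0259, 0.1443]
wrist_force: [-5.0, 9.4, 6.3]
ee_pos: [0.5307, -0.026, 0.1443]
wrist_force: [-3.9, 10.5, 6.7]
```

```bash
python3 -m jog '[[0.02,0.001,0,0,0],[0.02,0.002,0,0,0],[0.02,0.003,0,0,0],[0.02,0.0035,0,0,0],[0.02,0.0035,0,0,0],[0.02,0.0035,0,0,0]]'; python3 -m jog '[[0.03,0,0,0,0],[0.045,0,0,0,0],[0.055,0,0,0,0],[0.06,0,0,0,0],[0.06,0,0,0,0],[0.06,0,0,-0.02,0],[0.06,0,0,-0.05,0],[0.06,0,0,-0.08,0],[0.06,0,0,-0.1,0],[0.06,0,0,-0.1,0],[0.06,0,0,-0.1,0],[0.06,0,0,-0.1,0]]'
python3 - <<'E'
from h import *
snap('scene','s2.png');snap('wrist','w3.png');a=cv2.imread('pics/s2.png')[150:230,190:290];b=cv2.imread('pics/w3.png')[50:350,190:330]
a=cv2.resize(a,(500,400),interpolation=cv2.INTER_CUBIC);b=cv2.resize(b,(280,600),interpolation=cv2.INTER_CUBIC)
c=np.zeros((600,790,3),np.uint8);c[:400,:500]=a;c[:,505:785]=b;cv2.imwrite('pics/c2.png',c)
E
```

```text
time: 11.0
ee_pos: [0.5308, -0.0261, 0.1443]
ee_rot: [-3.141, -0.002, 1.524]
wrist_force: [-4.1, 2.8, 5.8]
opening: 0.0242
grip_force: 58.9
time: 12.2
ee_pos: [0.5303, -0.0273, 0.2432]
ee_rot: [-3.14, -0.0, 1.524]
wrist_force: [0.4, -0.6, 0.6]
opening: 0.0598
grip_force: 0.0
```

View pics/c2.png

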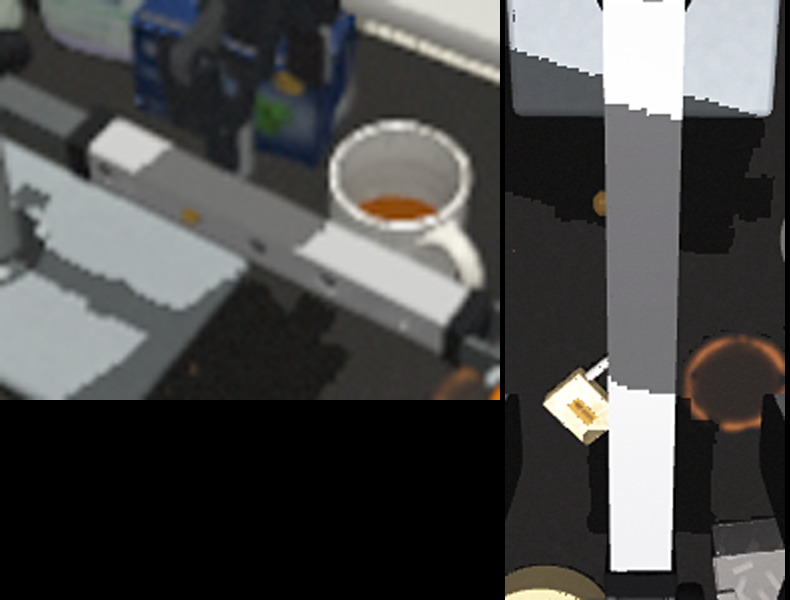

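The button pokes out of a hole at (190,215) in the scene crop and (598,203) in the wrist crop, with two empty holes farther out. The padlock, mug and tape are untouched. I'll go to the lamp rim next with the fingers shut.

```bash
python3 - <<'E'
from h import *
a=onz('w3.png',(190+(592-505)/2,50+203/2),.165); b=onz('w3.png',(190+(605.5-505)/2,50+203/2),.1775)
print('tip',a,'face',b,'proud',b[0]-a[0])
E
python3 -m jog '[[0.03,-0.02,0.001,-0.03,0],[0,-0.05,0.001,-0.05,0],[0,-0.08,0.001,-0.05,0],[0,-0.11,0.001,-0.05,0],[0,-0.14,0.001,-0.05,0],[0,-0.17,0.001,-0.05,0],[0,-0.2,0.001,-0.05,0],[0,-0.225,0.001,-0.05,0],[0,-0.241,0.001,-0.05,0],[0,-0.241,0.001,-0.05,0],[0,-0.241,0.001,-0.05,0],[0,-0.241,0.001,-0.05,0]]'
python3 - <<'E'
from h import *
snap('side','d2.png');snap('scene','s3.png')
a=cv2.resize(cv2.imread('pics/d2.png')[60:200,210:350],(400,400),interpolation=cv2.INTER_CUBIC);b=cv2.resize(cv2.imread('pics/s3.png')[130:290,220:380],(400,400),interpolation=cv2.INTER_CUBIC)
cv2.imwrite('pics/c3.png',np.hstack([a,b]))
E
```

```text
tip [0.51538839 0.01488616 0.165     ] face [0.52104917 0.01670894 0.1775    ] proud 0.005660774430797821
time: 13.5
ee_pos: [0.5213, -0.2663, 0.2939]
ee_rot: [-3.141, -0.002, 1.526]
wrist_force: [-0.0, 0.8, 0.2]
opening: 0.0001
grip_force: 0.0
```

View pics/c3.png

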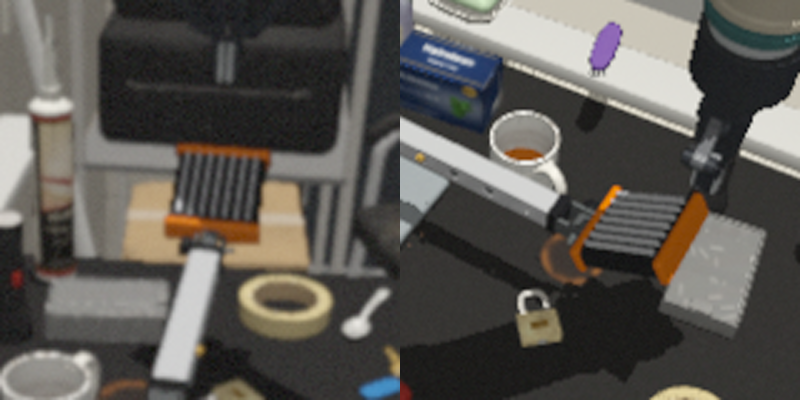

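The fingers hang over the lamp. The rim's top middle is near side crop (222,149) and scene crop (684,230). The padlock, tape and mug are undisturbed.

```bash
python3 - <<'E'
from h import *
print(tri([('d2.png',(287.7,112.2)),('s3.png',(333.6,222))]), env.observe()['ee_pos'])
E
python3 -m jog '[[0,0,0,0.02,0],[0,0,0,0.04,0],[0,0,0,0.05,0],[0,0,0,0.06,0],[0,0,0,0.066,0],[0,0,0,0.072,0],[0,0,0,0.076,0],[0,0,0,0.08,0],[0,0,0,0.083,0]]'
```

```text
[ 0.51989295 -0.26147893  0.2242981 ] [ 0.52123541 -0.26665039  0.29420197]
time: 14.5
ee_pos: [0.5207, -0.2744, 0.2132]
ee_rot: [3.138, 0.009, 1.521]
wrist_force: [-2.1, -10.0, 6.4]
opening: -0.0001
grip_force: 5.9
```

The vertical force confirms contact, and the rim drags the finger outward along its arc. I'll follow the arc, moving down and slightly outward.

```bash
python3 -m jog '[[0,-0.004,0,0.001,0],[0,-0.007,0,0.004,0],[0,-0.009,0,0.008,0],[0,-0.01,0,0.012,0],[0,-0.011,0,0.016,0]]'
```

```text
time: 15.0
ee_pos: [0.5203, -0.2813, 0.1954]
ee_rot: [3.141, 0.003, 1.523]
wrist_force: [-1.2, -6.1, 2.3]
opening: 0.0
grip_force: 3.3
```

```bash
python3 -m jog '[[0,0,0,-0.015,0],[0,0.005,0,-0.03,0],[0,0.012,0,-0.03,0],[0,0.012,0,-0.03,0],[0,0.012,0,-0.02,0],[0,0.012,0,-0.012,0],[0,0.012,0,-0.008,0]]';python3 -m jog '[[0,0,0,0.002,0],[0,0,0,0.004,0],[0,0,0,0.006,0],[0,0,0,0.008,0]]'
```

```text
time: 15.7
ee_pos: [0.5199, -0.2668, 0.2014]
ee_rot: [-3.139, -0.001, 1.523]
wrist_force: [-0.4, -0.0, 1.1]
opening: -0.0001
grip_force: 0.0
time: 16.1
ee_pos: [0.5209, -0.2677, 0.1954]
ee_rot: [3.141, 0.001, 1.524]
wrist_force: [-0.8, -0.9, 2.3]
opening: 0.0002
grip_force: 0.8
```

```bash
python3 -m jog '[[0,0,0,0.002,0],[0,-0.001,0,0.004,0],[0,-0.002,0,0.006,0],[0,-0.003,0,0.008,0]]'; python3 -m jog '[[0,0,0,0.002,0],[0,0,0,0.004,0],[0,0,0,0.005,0]]';  python3 -m jog '[[0,0,0,0.001,0],[0,0,0,0.002,0],[0,0,0,0.003,0]]'
```

```text
time: 16.5
ee_pos: [0.5208, -0.2699, 0.1871]
ee_rot: [3.142, -0.001, 1.524]
wrist_force: [-0.3, 2.0, 0.6]
opening: 0.0004
grip_force: 0.6
time: 16.8
ee_pos: [0.5207, -0.2707, 0.1822]
ee_rot: [3.141, 0.001, 1.523]
wrist_force: [-0.4, -0.1, 0.8]
opening: 0.0001
grip_force: 0.7
time: 17.1
ee_pos: [0.5208, -0.2707, 0.1799]
ee_rot: [3.141, 0.0, 1.523]
wrist_force: [-1.4, 0.2, 10.2]
opening: -0.0001
grip_force: 5.2
```

```bash
python3 -m jog '[[0,0,0,0.001,0],[0,0,0,0.002,0],[0,0,0,0.002,0]]'; python3 -m jog '[[0,0,0,-0.03,0],[0,0,0,-0.07,0],[0,0,0,-0.1,0],[0,-0.03,0,-0.12,0],[0,-0.06,0,-0.12,0],[0,-0.06,0,-0.12,0],[0,-0.06,0,-0.12,0]]'
python3 - <<'E'
from h import *
snap('side','d4.png');snap('scene','s4.png')
a=cv2.resize(cv2.imread('pics/d4.png')[90:230,210:350],(400,400),interpolation=cv2.INTER_CUBIC);b=cv2.resize(cv2.imread('pics/s4.png')[150:310,200:360],(400,400),interpolation=cv2.INTER_CUBIC)
cv2.imwrite('pics/c4.png',np.hstack([a,b]))
E
```

```text
time: 17.4
ee_pos: [0.5209, -0.2708, 0.1795]
ee_rot: [3.14, 0.0, 1.523]
wrist_force: [-3.5, 0.3, 15.4]
opening: -0.0003
grip_force: 8.2
time: 18.1
ee_pos: [0.5172, -0.3301, 0.2966]
ee_rot: [-3.14, -0.001, 1.522]
wrist_force: [0.3, -0.2, -1.2]
opening: -0.0003
grip_force: 0.0
```

View pics/c4.png

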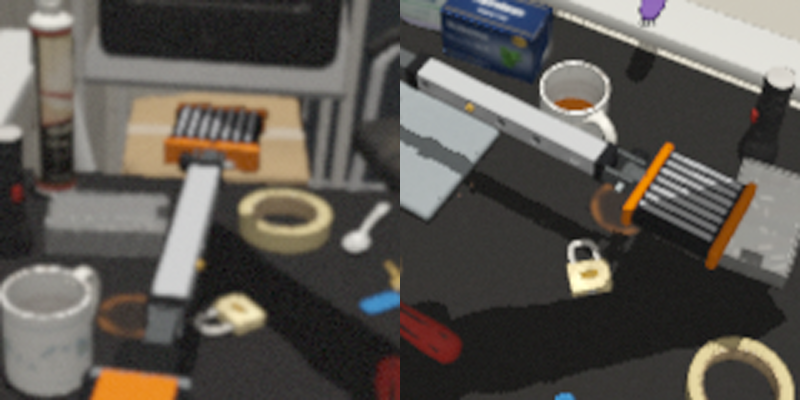

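The lamp lies level, with its rim at scene crop (735,225). The button is out at (470,107), and the padlock, mug and tape are where they were. The robot is clear, so I'm handing in.

```bash
python3 -c "
from workcell import workorder;print(workorder.job_done())"
```

```text
the job is handed in; nothing more can be done
None
```

I drew the sleeve out about 40 mm until the button clicked into the next hole, then pressed the lamp head down level against its stop. The padlock, mug and tape were not touched, and the job was handed in at about 18 s.

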